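# Load the tea tray from the trigger dispenser

### The job

Load the tea tray from the dispenser on the round table: slide the tray by its knob until pocket one (one brass stud on either side) is under the outlet, squeeze the orange trigger fully against the fixed grip once and let it spring back, so that the green tea coin drops into pocket one; then do the same with pocket two (two studs on either side) for the red coin. Both coins must lie flat on the floors of their pockets, the white coin must stay in the dispenser and the trigger must be fully released; leave the tray wherever it is. Do not touch the coins with the gripper, and leave the kettle, bowl, pot and ladle where they stand.

Things in the scene. Friction and masses are not known exactly. Their poses are not given: they have to be found in the camera images.
- dispenser: Tea-coin dispenser, fixed to the table. Origin on the table under the middle of its grey housing (x and y -48 to 48 mm, aluminium floor plate 36 mm high). The tray slides along its x axis under the housing and comes out at -x. On its +y side: fixed black rubber grip bar (x 15 to 33, y 112 to 194, 58 to 82 mm high) with the orange trigger on the grip's -x side.
- canister (a point): Middle of the clear canister on the dispenser (x 19, y 0, z 90 mm), 39 mm across with a green cap, 52 to 130 mm high. It holds three stacked coins: green lowest, then red, then white. A full squeeze of the trigger carries the lowest coin over the outlet and drops it; letting go brings the carrier back for the next coin.
- squeeze_point (a point): Where to squeeze from above, fingers closing along the dispenser's x: dispenser x 15.5, y 148, z 70 mm; axes as the dispenser's. Middle of grip and trigger once squeezed (then 35 mm wide over both). The grip's outer side is always 17.5 mm from it towards +x; the trigger's outer side is 36 mm from it towards -x at rest, 17.5 fully squeezed. Nothing stands above.
- trigger (a joint): Trigger angle: 0 at rest (spring holds it), 0.38 rad fully squeezed against its stop. A 12 mm thick orange bar at 70 mm height on an upright hinge at dispenser x 0, y 98 mm, reaching 94 mm towards +y. It takes 2.5 N at first and about 8 N fully squeezed at the squeeze point.
- outlet (a point): Centre of the outlet hole (36 mm wide), at the lower face of the floor plate, 30 mm above the table, 6 mm above the tray's top. Axes as the dispenser's.
- tray (a joint): How far the tray is pulled out towards the dispenser's -x, in m: 0 fully in, 0.14 fully out at the stop. Pocket one is under the outlet at 0.019, pocket two at 0.079; 4 mm off is still good. It slides with light friction and stays where it is left.
- tray_knob (a point): Grip point on the tray's brass knob, an upright post 16 mm across whose top is 54 mm above the table; this point is on its axis 40 mm above the table. It is 67 mm from pocket one, on the -x side. Axes as the dispenser's. Best taken with the fingers closing along the dispenser's y.
- pocket_one (a point): Centre of the floor of pocket one: round, 44 mm wide, 14 mm deep, in the dark wooden tray (124 by 76 by 20 mm, top 24 mm above the table). Marked by one brass stud on either side. The pocket nearer to the knob. This point is 10 mm above the table.
- pocket_two (a point): Centre of the floor of pocket two, as pocket one but 60 mm further from the knob; marked by two brass studs on either side.
- green_coin_center (a point): Centre of the green wrapped tea coin, a disc 30 mm across and 12 mm thick, 12 g; lowest in the dispenser at the start.
- red_coin_center (a point): Centre of the red coin, same size; second in the dispenser.
- white_coin_center (a point): Centre of the white coin, same size; third in the dispenser, to stay there.
- kettle: Blackened steel kettle on a blue tile, 156 mm across, 210 mm high with its bail handle, spout to its +x. Origin under its centre, on the tile (10 mm high). Leave alone.
- bowl: Dark wooden bowl with a brass rim, 150 mm across, 58 mm high; origin under its centre. Leave alone.
- pot: Small aluminium pot with a lid, 112 mm across, 99 mm high, black handle reaching 142 mm to its -y; origin under its centre. Leave alone.
- ladle: Steel ladle lying along its x, 345 mm long, bowl 80 mm wide and 30 mm high at +x; origin on the table. Leave alone.

How it is judged (in metres and radians):
On the way, in this order (a step that is already met when the one before it is completed fails the run):
1. the green coin lies in pocket one and the trigger is released, the red and white coins still in the dispenser (horizontal distance between green_coin_center and pocket_one below 0.0095 m and z of green_coin_center in the frame of pocket_one below 0.009 m and value of joint trigger below 0.06 rad and z of red_coin_center in the frame of dispenser above 0.037 m), for 0.2 s.
2. the red coin lies in pocket two and the trigger is released (horizontal distance between red_coin_center and pocket_two below 0.0095 m and z of red_coin_center in the frame of pocket_two below 0.009 m and value of joint trigger below 0.06 rad), for 0.2 s.
At the end, for the whole second after the job is handed in: Green coin on the floor of pocket one, red coin on that of pocket two (centres within 9.5 mm of the pocket's, under 9 mm above its floor), at rest; white coin still in the dispenser; trigger within 0.06 rad of rest. The tray may be anywhere (all of step 2 and horizontal distance between green_coin_center and pocket_one below 0.0095 m and z of green_coin_center in the frame of pocket_one below 0.009 m and z of white_coin_center in the frame of dispenser above 0.037 m and linear speed of each of green_coin, red_coin below 0.02 m/s); the robot touches nothing.
It fails at once if the gripper touches a coin (contact force between the fingers and green_coin above 0.5 N or contact force between the fingers and red_coin above 0.5 N or contact force between the fingers and white_coin above 0.5 N).
It fails at once if kettle, bowl, pot or ladle moved by more than 2 cm (distance of any of kettle, bowl, pot, ladle from where it was at the start of the episode above 0.02 m).
It also fails if it takes over 72 s, if anything falls off the work surface, if the arm or the gripper's body presses on something with over 40 N, if the wrist force passes 120 N, or if a joint passes its speed limit or range.

### The arm

A 6-joint arm with a two-finger parallel gripper is mounted at the origin on the work surface. World frame = base frame: x ahead of the robot, y to its left, z up, the work surface at z = 0. Lengths are in mm, angles in rad, forces in N, time in s.
With the tool pointing down it reaches from about 300 to 775 mm from the base axis. Payload 14.6 kg.
Tool frame: the origin (TCP) lies between the finger pads; the fingertips stand manip.nose_length ahead of it and the grasp point (between the pads) lies 11 mm behind it (manip.nose_length is the distance from the TCP to the fingertips, in mm); z points along the fingers, y is the line along which they close (so a half turn about z gives the same grasp; the last joint's range is limited). The gripper opens to 94 mm and grips with 3 to 60 N. Pads are 16 mm wide; open, the fingers measure 119 mm over their backs; the gripper's body (75 mm by 177 mm) begins 78 mm behind the grasp point.
Start: joints at [1.127, 0.3, 1.521, -0, 1.321, -0.067], TCP at [202.367, 511.407, 213.446] pointing down, gripper open.
Joint ranges: [-3.03, 3.03], [-0.79, 2.21], [0.23, 2.52], [-1.04, 4.18], [0, 3.07], [-2.55, 2.55]. Speed limits (rad/s): [2.22, 2.22, 2.57, 3.14, 3.14, 3.14].

### API

Orientations are given as [roll, pitch, yaw] about the fixed x, y, z axes, in that order (R = Rz(yaw) Ry(pitch) Rx(roll)).
In Python, from cell import manip, cams, job gives the robot as it stands.
- The arm moves only by the tool jog_arm, never from a script. Its argument "commands" is a list of rows, each an object of numbers: "dx", "dy", "dz": the shift along the tool's x, y, z each as a share of 40 mm, from -1 to 1; "ax", "ay", "az": the turn, a rotation vector about the tool's x, y, z each as a share of 10 degrees, from -1 to 1; "gripper": the closure, from 0 (fully open) to 1 (shut). A call has 1 to 10 rows; each row shifts and turns the commanded pose from where the row before left it, along the tool's axes as they then stand; what a row does not reach is not made up. A row lasts 1/8 s, in which the tool goes at most 62.5 mm and 10.7 degrees, less where a joint would pass 70% of its speed; a pose out of reach is approached as far as the arm can. A call with a number of a shift or a turn outside -1 to 1 is refused whole. A call with a gripper value outside its range is refused whole. The fingers move at their own pace and stop on an object; "squeeze" is the grip in N (left out, the last holds). Time passes only in rows, so rows that do not move let the fingers close. It gives the time, the measured TCP pose, the force, the opening and the grip force at its end, in the units of the state.
- manip.read_state(): the state, without advancing time (a new reading comes with each control period).
- cams.camera(name): name is "scene" or "top" or "wrist"; returns a dict with "image" (480x640x3 uint8, red, green, blue), "fx", "fy", "cx", "cy" (pixels), "world_to_cam" (4x4, takes a point from world to camera coordinates). Camera axes: x right, y down, z forward; pixel columns grow to the right and rows downward; lengths in mm; the calibration is good to about 2 mm. A picture is of the moment at which its call begins. There is no depth.
- job.sign_off(): hands the job in; it is judged then, once.
The state is a dict: "clock": time; "joints": joint angles; "qd": joint speeds; "effort": joint torques, N m; "eef_pos": TCP position; "eef_rot": TCP orientation; "wrist_force": force on the tool from outside, world axes, zero at the start; "moment": the same for the moment, N m; "finger_gap": finger opening in mm; "finger_force": force on a finger pad.
Only numpy, scipy, OpenCV 4.12 (cv2) and the standard library are available. Lean on these libraries where they do the work, as an engineer would, in place of code of your own. Each camera call takes 0.05 s, during which the arm holds its last target. There are 200 camera calls.

## Working session

There is one attempt and no reset: what is moved stays moved. The work goes in short steps, Python scripts to look and compute and a tool call to move; the robot and the scene stay as the last step left them, time stands still between calls to the robot, and variables do not carry over. Pictures are saved under pics/ and viewed, at most 10 in all, crops included, and the job is handed in when it is done.

Besides the shell and the picture viewer there is one more tool, called as name(argument=value, ...), one argument or row to a line, values as JSON. jog_arm: Moves the arm, as the interface text tells. Shift numbers are shares of 40 mm and turn numbers shares of 10 degrees, none past 1 either way. Its arguments: {"type":"object","properties":{"commands":{"type":"array"},"squeeze":{"type":"number"}},"required":["commands"]}

```bash
mkdir -p pics; python3 - <<'E'
from cell import manip,cams,job
import cv2,numpy as np
print(manip.nose_length, manip.read_state())
for n in ("scene","top"):
    c=cams.camera(n); cv2.imwrite(f"pics/{n}0.png",c["image"][:,:,::-1])
    print(n,c["fx"],c["cx"],c["cy"],np.round(c["world_to_cam"],3).tolist())
    
E
```

```text
8.0 {'clock': 0.0, 'joints': array([ 1.12736343e+00,  3.00457869e-01,  1.52162370e+00, -2.54558154e-05,
        1.32067647e+00, -6.66300119e-02]), 'qd': array([-9.34978807e-04, -1.16088478e-03, -1.70495083e-03,  1.28064156e-03,
        1.95154290e-03, -8.97092000e-05]), 'effort': array([ 2.44568961e-03, -5.31792426e+01, -3.52738631e+01,  7.09601655e-02,
        2.43238185e-02, -9.08681454e-05]), 'eef_pos': array([202.28212325, 511.16512868, 212.87554841]), 'eef_rot': array([-3.14042821e+00, -5.29909832e-05,  2.76479605e+00]), 'wrist_force': array([0.05525517, 0.28517079, 0.31482695]), 'moment': array([ 3.22585518e-02,  3.33187572e-02, -1.79167926e-05]), 'finger_force': 0.0, 'finger_gap': 93.88132286945913}
scene 519.3903979548644 320.6681510422947 243.55056503933267 [[0.442, 0.897, -0.004, -210.716], [0.519, -0.26, -0.814, -209.655], [-0.731, 0.358, -0.581, 1686.395], [0.0, 0.0, 0.0, 1.0]]
top 476.6306830330953 319.9900817178071 234.6038518234544 [[-0.011, -1.0, 0.009, 5.026], [-0.99, 0.01, -0.14, 497.2], [0.14, -0.011, -0.99, 1170.599], [0.0, 0.0, 0.0, 1.0]]
```

View pics/top0.png

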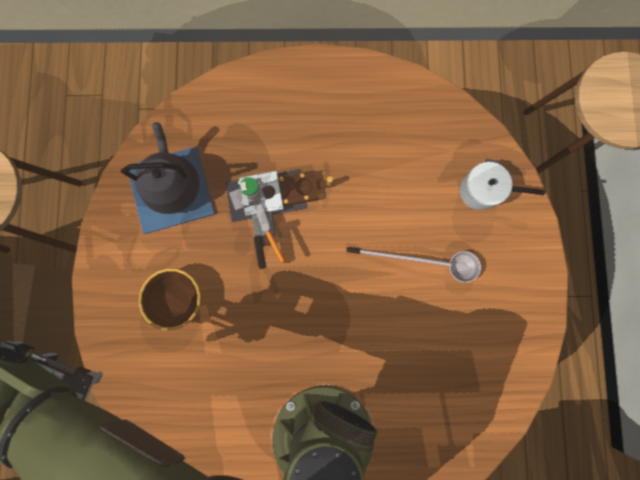

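View pics/scene0.png

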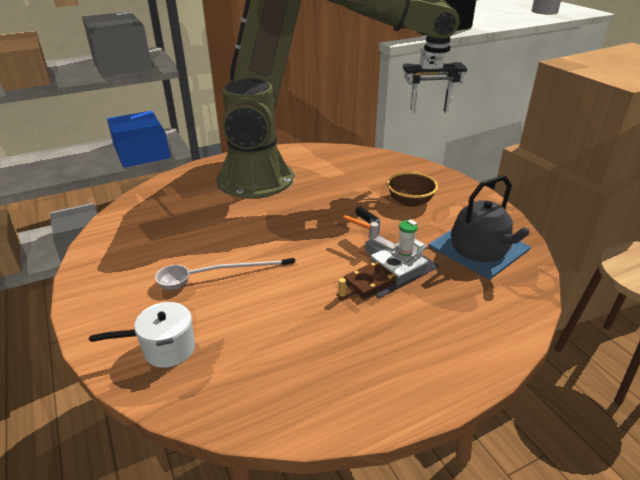

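The top view shows the dispenser near (265,190), the knob near (329,182), and the grip and trigger pointing down towards the robot at about (262,250) and (275,248). I'll enlarge both views.

```bash
python3 - <<'E'
import cv2,numpy as np
a=cv2.imread("pics/top0.png")[160:275,215:345]; b=cv2.imread("pics/scene0.png")[195:305,325:445]
a=cv2.resize(a,None,fx=6,fy=6,interpolation=cv2.INTER_CUBIC)[:600]
cv2.imwrite("pics/topc.png",a[:, :780]) ; print(a.shape)
b=cv2.resize(b,None,fx=5,fy=5,interpolation=cv2.INTER_CUBIC); cv2.imwrite("pics/scenec.png",b)
E
```

```text
(600, 780, 3)
```

View pics/topc.png

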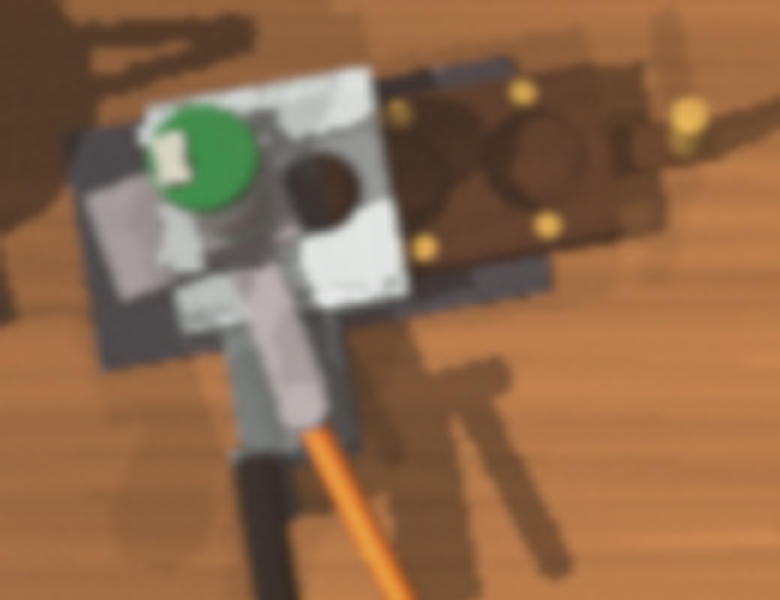

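View pics/scenec.png

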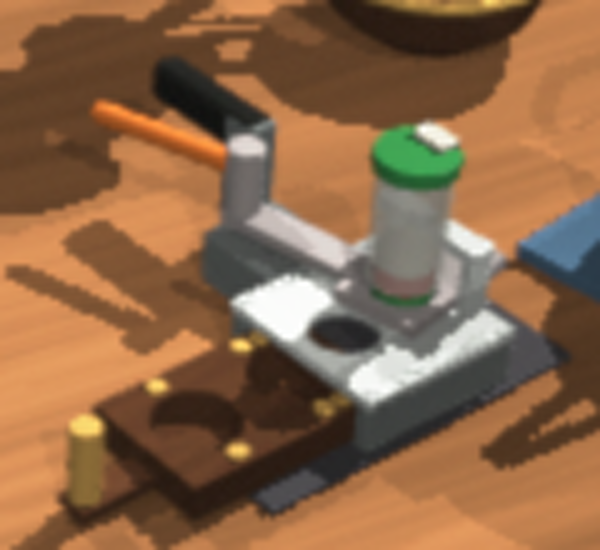

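The top crop shows housing corners at (372,68), (410,295), (148,105) and (185,333). The cap is at (208,158) and the knob top at (689,112). In the scene crop the corners are at (232,302), (355,392) and (515,325), with the knob top at (86,425). The tray is pulled well out.

```bash
cat > h.py <<'E'
from cell import manip,cams,job
import numpy as np
def proj(c,P):
    P=np.atleast_2d(P); q=P@c["world_to_cam"][:3,:3].T+c["world_to_cam"][:3,3]
    return np.c_[c["fx"]*q[:,0]/q[:,2]+c["cx"],c["fy"]*q[:,1]/q[:,2]+c["cy"]]
def W(x,y,w,P):
    P=np.atleast_2d(P); return np.c_[x+np.cos(w)*P[:,0]-np.sin(w)*P[:,1],y+np.sin(w)*P[:,0]+np.cos(w)*P[:,1],P[:,2]]
E
python3 - <<'E'
from h import *
from scipy.optimize import least_squares
T=cams.camera("top");S=cams.camera("scene")
tp=lambda u,v:((u+.5)/6-.5+215,(v+.5)/6-.5+160)
sp=lambda u,v:((u+.5)/5-.5+325,(v+.5)/5-.5+195)
def pts(kx,ox): return [
(T,[-48,-48,36],tp(372,68)),(T,[-48,48,36],tp(410,295)),(T,[48,-48,36],tp(148,105)),(T,[48,48,36],tp(185,333)),
(S,[-48,48,36],sp(232,302)),(S,[-48,-48,36],sp(355,400)),(S,[48,-48,36],sp(515,325)),
(T,[kx,0,54],tp(689,112)),(S,[kx,0,54],sp(86,425)),(T,[ox,0,36],tp(323,190)),(S,[ox,0,36],sp(345,334)),
(T,[19,0,130],tp(208,158)),(S,[19,0,130],sp(418,150)),(S,[33,194,82],sp(172,62))]
def f(p): return np.concatenate([proj(c,W(*p[:3],P))[0]-np.array(m) for c,P,m in pts(p[3],p[4])])
r=least_squares(f,[500,100,3,-150,-30],loss="soft_l1")
r2=min((least_squares(f,[500,100,w,-150,-30],loss="soft_l1") for w in (0,1.5,3,-1.5)),key=lambda r:r.cost)
p=r2.x; print(p.round(3),r2.cost); print(f(p).reshape(-1,2).round(1).tolist())
for n,P in dict(knob=[p[3],0,40],sq=[15.5,148,70]).items(): print(n,W(*p[:3],P))
E
```

```text
[ 606.074  149.453   -4.539 -177.141  -18.326] 7.433155413210629
[[-0.3, 0.8], [-0.2, -1.0], [0.2, 1.2], [0.1, -0.6], [-0.2, 1.2], [1.9, 1.3], [-1.1, 1.5], [-0.1, 0.7], [0.0, 0.7], [-0.3, 0.4], [-0.6, -0.1], [-0.7, -0.6], [-0.5, -0.5], [0.1, -1.6]]
knob [[636.58099983 -25.04147319  40.        ]]
sq [[457.61546923 139.23281385  70.        ]]
```

jog_arm(
  commands=[
    {"az": 0.975},
    {"az": 0.975},
    {"az": 0.975},
    {"az": 0.975},
    {"az": 0.975},
    {"az": 0.975},
    {"dx": -1,"dy": 0.55},
    {"dx": -1,"dy": 0.55},
    {"dx": -1,"dy": 0.55},
    {"dx": -1,"dy": 0.55},
  ],
)

```text
schema error: expected keys dx, dy, dz, ax, ay, az, gripper
```

jog_arm(
  commands=[
    {"dx": -1,"dy": 0.55},
    {"dx": -1,"dy": 0.55},
    {"dx": -1,"dy": 0.55},
    {"dx": -1,"dy": 0.55},
    {"dx": -1,"dy": 0.55},
    {"dx": -1,"dy": 0.55},
    {"dx": -1,"dy": 0.55},
    {"dx": -1,"dy": 0.55},
    {"dx": -1,"dy": 0.55},
    {"dx": -1,"dy": 0.55},
  ],
)

```text
schema error: expected keys dx, dy, dz, ax, ay, az, gripper
```

```bash
cat >> h.py <<'E'
from scipy.spatial.transform import Rotation as Rn
D=(606.07,149.45,-4.539)
def need(P):   # tool-frame shift (shares of 40mm) to bring GRASP point to dispenser point P
    s=manip.read_state(); R=Rn.from_euler("xyz",s["eef_rot"]).as_matrix()
    g=s["eef_pos"]-11*R[:,2]; d=R.T@(W(*D,P)[0]-g)
    print("t",round(s["clock"],2),"tcp",s["eef_pos"].round(1),"rot deg",np.degrees(s["eef_rot"]).round(2),"gap",round(s["finger_gap"],1),"F",s["wrist_force"].round(1),"j",s["joints"].round(2)); print("need mm",d.round(1),"rows",(d/40).round(3))
E
python3 -c "
from h import *
need([-177.1,0,42])"
```

```text
t 0.2 tcp [202.3 511.3 213.1] rot deg [-179.96   -0.    158.41] gap 94.1 F [-0.3  0.3 -1.1] j [ 1.13  0.3   1.52 -0.    1.32 -0.07]
need mm [-601.2 -338.7  182.3] rows [-15.029  -8.468   4.558]
```

jog_arm(
  commands=[
    {"dx": 0,"dy": 0,"dz": 0,"ax": 0,"ay": 0,"az": 0.975,"gripper": 0},
    {"dx": 0,"dy": 0,"dz": 0,"ax": 0,"ay": 0,"az": 0.975,"gripper": 0},
    {"dx": 0,"dy": 0,"dz": 0,"ax": 0,"ay": 0,"az": 0.975,"gripper": 0},
    {"dx": 0,"dy": 0,"dz": 0,"ax": 0,"ay": 0,"az": 0.975,"gripper": 0},
    {"dx": 0,"dy": 0,"dz": 0,"ax": 0,"ay": 0,"az": 0.975,"gripper": 0},
    {"dx": 0,"dy": 0,"dz": 0,"ax": 0,"ay": 0,"az": 0.975,"gripper": 0},
    {"dx": -1,"dy": 0.55,"dz": 0,"ax": 0,"ay": 0,"az": 0,"gripper": 0},
    {"dx": -1,"dy": 0.55,"dz": 0,"ax": 0,"ay": 0,"az": 0,"gripper": 0},
    {"dx": -1,"dy": 0.55,"dz": 0,"ax": 0,"ay": 0,"az": 0,"gripper": 0},
    {"dx": -1,"dy": 0.55,"dz": 0,"ax": 0,"ay": 0,"az": 0,"gripper": 0},
  ],
)

```text
clock: 1.45
eef_pos: [317.3, 367.7, 213.4]
eef_rot: [-3.142, 0.0, 1.744]
wrist_force: [0.2, 0.5, -0.3]
finger_gap: 93.8
finger_force: 0.0
```

jog_arm(
  commands=[
    {"dx": -1,"dy": 0.55,"dz": 0,"ax": 0,"ay": 0,"az": 0,"gripper": 0},
    {"dx": -1,"dy": 0.55,"dz": 0,"ax": 0,"ay": 0,"az": 0,"gripper": 0},
    {"dx": -1,"dy": 0.55,"dz": 0,"ax": 0,"ay": 0,"az": 0,"gripper": 0},
    {"dx": -1,"dy": 0.55,"dz": 0,"ax": 0,"ay": 0,"az": 0,"gripper": 0},
    {"dx": -1,"dy": 0.55,"dz": 0,"ax": 0,"ay": 0,"az": 0,"gripper": 0},
    {"dx": -1,"dy": 0.55,"dz": 0,"ax": 0,"ay": 0,"az": 0,"gripper": 0},
    {"dx": -1,"dy": 0.55,"dz": 0,"ax": 0,"ay": 0,"az": 0,"gripper": 0},
    {"dx": -1,"dy": 0.55,"dz": 0,"ax": 0,"ay": 0,"az": 0,"gripper": 0},
    {"dx": -1,"dy": 0.55,"dz": 0,"ax": 0,"ay": 0,"az": 0,"gripper": 0},
    {"dx": -1,"dy": 0.55,"dz": 0,"ax": 0,"ay": 0,"az": 0,"gripper": 0},
  ],
)

```text
clock: 2.7
eef_pos: [602.9, 11.5, 213.3]
eef_rot: [-3.141, -0.0, 1.744]
wrist_force: [0.1, -0.1, -0.4]
finger_gap: 93.7
finger_force: 0.0
```

```bash
python3 -c "
from h import *
import cv2
need([-177.1,0,42])
c=cams.camera('wrist');cv2.imwrite('pics/w1.png',c['image'][:,:,::-1])"
```

```text
t 2.7 tcp [602.9  11.5 213.3] rot deg [-1.7999e+02 -1.0000e-02  9.9910e+01] gap 93.7 F [ 0.1 -0.1 -0.4] j [-0.04  0.42  1.36  0.    1.36 -0.21]
need mm [-41.8  27.  182.3] rows [-1.044  0.674  4.557]
```

View pics/w1.png

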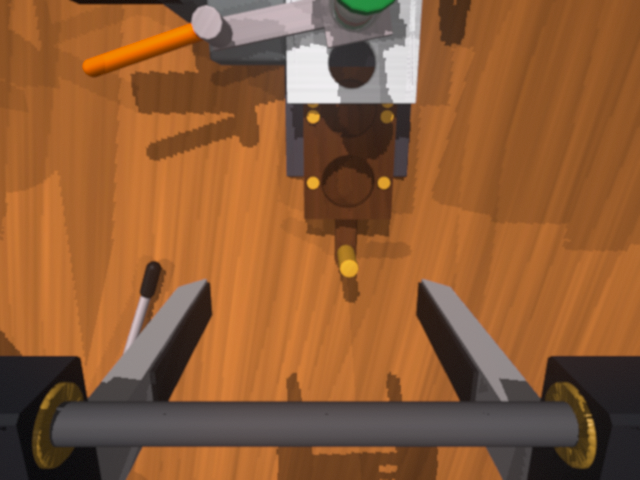

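The wrist view has the knob top at (349,268), the outlet hole at (352,63) and the housing edge corners at (287,103) and (415,103). I'll check these against the fit.

```bash
python3 -c "
from h import *
c=cams.camera('wrist')
print(proj(c,W(*D,[[-177.1,0,54],[-18.3,0,36],[-48,48,36],[-48,-48,36]])).round(1).tolist(), c['fx'])"
```

```text
[[344.3, 263.2], [346.1, 57.6], [283.7, 99.0], [407.1, 98.5]] 425.1767375750478
```

Both the knob and the housing sit about 4 mm further along -x and -y than the fit, a consistent offset. I'll shift by part of it, descend, and let the grasp centre itself.

jog_arm(
  commands=[
    {"dx": -0.55,"dy": 0.37,"dz": 0,"ax": 0,"ay": 0,"az": 0,"gripper": 0},
    {"dx": -0.56,"dy": 0.37,"dz": 0,"ax": 0,"ay": 0,"az": 0,"gripper": 0},
    {"dx": 0,"dy": 0,"dz": 0.9,"ax": 0,"ay": 0,"az": 0,"gripper": 0},
    {"dx": 0,"dy": 0,"dz": 0.9,"ax": 0,"ay": 0,"az": 0,"gripper": 0},
    {"dx": 0,"dy": 0,"dz": 0.9,"ax": 0,"ay": 0,"az": 0,"gripper": 0},
    {"dx": 0,"dy": 0,"dz": 0.9,"ax": 0,"ay": 0,"az": 0,"gripper": 0},
    {"dx": 0,"dy": 0,"dz": 0.5,"ax": 0,"ay": 0,"az": 0,"gripper": 0},
    {"dx": 0,"dy": 0,"dz": 0.45,"ax": 0,"ay": 0,"az": 0,"gripper": 0},
    {"dx": 0,"dy": 0,"dz": 0,"ax": 0,"ay": 0,"az": 0,"gripper": 0},
  ],
)

```text
clock: 3.92
eef_pos: [638.6, -25.7, 30.7]
eef_rot: [-3.14, -0.0, 1.744]
wrist_force: [-0.3, 0.1, -0.1]
finger_gap: 94.1
finger_force: 0.0
```

```bash
python3 -c "
from h import *
import cv2
need([-177.1,0,42])
c=cams.camera('wrist');cv2.imwrite('pics/w2.png',c['image'][:,:,::-1])"
```

```text
t 3.92 tcp [638.6 -25.7  30.7] rot deg [-1.7993e+02 -2.0000e-02  9.9920e+01] gap 94.1 F [-0.3  0.1 -0.1] j [-0.1   0.69  1.4  -0.    1.06 -0.27]
need mm [ 1.1 -1.8 -0.3] rows [ 0.027 -0.046 -0.007]
```

View pics/w2.png

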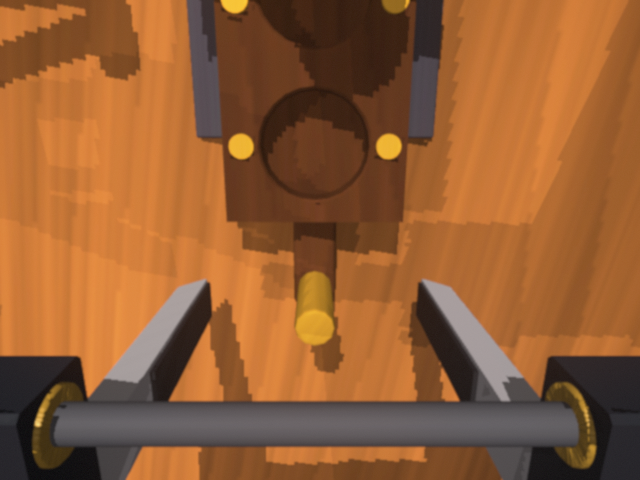

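The knob top at (315,328) is centred laterally between the fingers. Now its position along the pads.

```bash
python3 -c "
from h import *
c=cams.camera('wrist'); e=manip.read_state()['eef_pos']
for dx in (-4,0,4): print(dx,proj(c,[e[0]-.172*dx,e[1]+.985*dx,54]).round(1))"
```

```text
-4 [[312.8 337.9]]
0 [[312.8 328.6]]
4 [[312.8 319.3]]
```

jog_arm(
  commands=[
    {"dx": 0,"dy": 0,"dz": 0,"ax": 0,"ay": 0,"az": 0,"gripper": 1},
    {"dx": 0,"dy": 0,"dz": 0,"ax": 0,"ay": 0,"az": 0,"gripper": 1},
    {"dx": 0,"dy": 0,"dz": 0,"ax": 0,"ay": 0,"az": 0,"gripper": 1},
    {"dx": 0,"dy": 0,"dz": 0,"ax": 0,"ay": 0,"az": 0,"gripper": 1},
    {"dx": 0,"dy": 0,"dz": 0,"ax": 0,"ay": 0,"az": 0,"gripper": 1},
    {"dx": 0,"dy": 0,"dz": 0,"ax": 0,"ay": 0,"az": 0,"gripper": 1},
  ],
  squeeze=12,
)

```text
clock: 4.78
eef_pos: [638.9, -25.9, 31.4]
eef_rot: [-3.141, -0.0, 1.744]
wrist_force: [0.5, 0.1, 0.4]
finger_gap: 37.6
finger_force: 0.0
```

jog_arm(
  commands=[
    {"dx": 0.15,"dy": 0,"dz": 0,"ax": 0,"ay": 0,"az": 0,"gripper": 1},
    {"dx": 0.3,"dy": 0,"dz": 0,"ax": 0,"ay": 0,"az": 0,"gripper": 1},
    {"dx": 0.3,"dy": 0,"dz": 0,"ax": 0,"ay": 0,"az": 0,"gripper": 1},
    {"dx": 0.3,"dy": 0,"dz": 0,"ax": 0,"ay": 0,"az": 0,"gripper": 1},
    {"dx": 0.3,"dy": 0,"dz": 0,"ax": 0,"ay": 0,"az": 0,"gripper": 1},
    {"dx": 0.3,"dy": 0,"dz": 0,"ax": 0,"ay": 0,"az": 0,"gripper": 1},
    {"dx": 0.3,"dy": 0,"dz": 0,"ax": 0,"ay": 0,"az": 0,"gripper": 1},
    {"dx": 0.25,"dy": 0,"dz": 0,"ax": 0,"ay": 0,"az": 0,"gripper": 1},
    {"dx": 0.1,"dy": 0,"dz": 0,"ax": 0,"ay": 0,"az": 0,"gripper": 1},
    {"dx": 0,"dy": 0,"dz": 0,"ax": 0,"ay": 0,"az": 0,"gripper": 1},
  ],
)

```text
clock: 6.02
eef_pos: [623.1, 65.0, 31.4]
eef_rot: [-3.142, -0.0, 1.744]
wrist_force: [-0.7, -0.9, 1.2]
finger_gap: 0.4
finger_force: 0.0
```

```bash
python3 -c "
from h import *
import cv2
need([-85.3,0,42])
c=cams.camera('wrist');t=cams.camera('top')
a=cv2.resize(c['image'][:260,130:510],None,fx=1.5,fy=1.5,interpolation=3)
b=cv2.resize(t['image'][165:215,225:335],None,fx=5,fy=4.0,interpolation=3)
o=np.zeros((590,570,3),np.uint8);o[:390]=a;o[390:590,:550]=b
cv2.imwrite('pics/w3.png',o[:,:,::-1])"
```

```text
t 6.03 tcp [623.1  65.   31.4] rot deg [-1.800e+02 -1.000e-02  9.993e+01] gap 0.4 F [-0.7 -0.9  1.2] j [ 0.05  0.66  1.44  0.    1.04 -0.13]
need mm [ 0.8 -2.2  0.4] rows [ 0.021 -0.055  0.011]
```

View pics/w3.png

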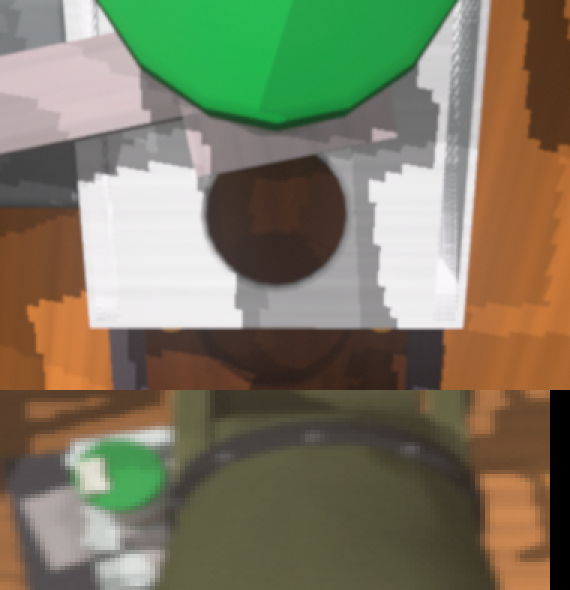

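The fingers close slower than I allowed, so they passed the knob and pushed the tray part way. I'll raise, open, back off and look.

jog_arm(
  commands=[
    {"dx": 0,"dy": 0,"dz": -0.8,"ax": 0,"ay": 0,"az": 0,"gripper": 1},
    {"dx": -0.8,"dy": 0,"dz": -0.6,"ax": 0,"ay": 0,"az": 0,"gripper": 0},
    {"dx": 0,"dy": 0,"dz": 0,"ax": 0,"ay": 0,"az": 0,"gripper": 0},
    {"dx": 0,"dy": 0,"dz": 0,"ax": 0,"ay": 0,"az": 0,"gripper": 0},
    {"dx": 0,"dy": 0,"dz": 0,"ax": 0,"ay": 0,"az": 0,"gripper": 0},
    {"dx": 0,"dy": 0,"dz": 0,"ax": 0,"ay": 0,"az": 0,"gripper": 0},
    {"dx": 0,"dy": 0,"dz": 0,"ax": 0,"ay": 0,"az": 0,"gripper": 0},
    {"dx": 0,"dy": 0,"dz": 0,"ax": 0,"ay": 0,"az": 0,"gripper": 0},
    {"dx": 0,"dy": 0,"dz": 0,"ax": 0,"ay": 0,"az": 0,"gripper": 0},
    {"dx": 0,"dy": 0,"dz": 0,"ax": 0,"ay": 0,"az": 0,"gripper": 0},
  ],
)

```text
clock: 7.38
eef_pos: [628.6, 33.2, 87.5]
eef_rot: [3.142, 0.0, 1.744]
wrist_force: [0.3, 0.0, 0.3]
finger_gap: 87.2
finger_force: 0.0
```

```bash
python3 -c "
from h import *
import cv2
need([-115,0,42])
c=cams.camera('wrist'); e=manip.read_state()['eef_pos']
print(proj(c,[e[0],e[1],54]).round(1))
cv2.imwrite('pics/w4.png',c['image'][:,:,::-1])"
```

```text
t 7.38 tcp [628.6  33.2  87.5] rot deg [180.     0.    99.91] gap 87.2 F [0.3 0.  0.3] j [-0.01  0.6   1.4  -0.    1.14 -0.18]
need mm [ 3.4 -2.2 56.5] rows [ 0.085 -0.054  1.412]
[[312.5 276.2]]
```

View pics/w4.png

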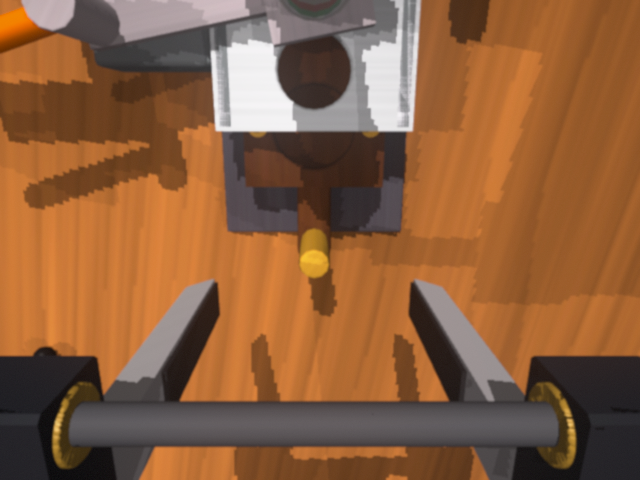

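The knob top is at (314,263), the hole at (314,72) and the housing edge corners at (217,131) and (412,131). Back-projecting.

```bash
cat >> h.py <<'E'
def back(c,u,v,z):   # pixel -> dispenser coords on plane z
    w2c=c["world_to_cam"]; R=w2c[:3,:3]; o=-R.T@w2c[:3,3]
    d=R.T@np.array([(u-c["cx"])/c["fx"],(v-c["cy"])/c["fy"],1]); p=o+d*(z-o[2])/d[2]
    q=p[:2]-D[:2]; k=np.array([np.cos(D[2]),np.sin(D[2])]); return np.round([q@k,-q[0]*k[1]+q[1]*k[0]],1)
E
python3 -c "
from h import *
c=cams.camera('wrist')
for z in (36,44,52):
  print(z,[back(c,*p,z) for p in ((314,72),(278,72),(350,72),(217,131),(412,131))])
print('knob',back(c,314,263,54),'p1 stud',back(c,258,131,24),'tray edge',back(c,314,187,24))"
```

```text
36 [array([-18.6,  -3.1]), array([-18.6,  14.6]), array([-18.6, -20.7]), array([-46.6,  46.2]), array([-46.7, -52.8])]
44 [array([-19.3,  -3.1]), array([-19.3,  13.9]), array([-19.3, -20.1]), array([-46.3,  44.4]), array([-46.4, -51. ])]
52 [array([-20. ,  -3.1]), array([-20. ,  13.3]), array([-20.1, -19.4]), array([-46. ,  42.7]), array([-46.1, -49.2])]
knob [-111.2   -3. ] p1 stud [-47.   26.9] tray edge [-77.2  -3. ]
```

jog_arm(
  commands=[
    {"dx": 0.18,"dy": 0.02,"dz": 0,"ax": 0,"ay": 0,"az": 0,"gripper": 0},
    {"dx": 0,"dy": 0,"dz": 0.7,"ax": 0,"ay": 0,"az": 0,"gripper": 0},
    {"dx": 0,"dy": 0,"dz": 0.7,"ax": 0,"ay": 0,"az": 0,"gripper": 1},
    {"dx": 0,"dy": 0,"dz": 0,"ax": 0,"ay": 0,"az": 0,"gripper": 1},
    {"dx": 0,"dy": 0,"dz": 0,"ax": 0,"ay": 0,"az": 0,"gripper": 1},
    {"dx": 0,"dy": 0,"dz": 0,"ax": 0,"ay": 0,"az": 0,"gripper": 1},
    {"dx": 0,"dy": 0,"dz": 0,"ax": 0,"ay": 0,"az": 0,"gripper": 1},
    {"dx": 0,"dy": 0,"dz": 0,"ax": 0,"ay": 0,"az": 0,"gripper": 1},
    {"dx": 0,"dy": 0,"dz": 0,"ax": 0,"ay": 0,"az": 0,"gripper": 1},
    {"dx": 0,"dy": 0,"dz": 0,"ax": 0,"ay": 0,"az": 0,"gripper": 1},
  ],
)

```text
clock: 8.72
eef_pos: [628.2, 40.4, 31.5]
eef_rot: [-3.142, 0.0, 1.744]
wrist_force: [-0.4, -0.7, 0.2]
finger_gap: 17.6
finger_force: 0.6
```

jog_arm(
  commands=[
    {"dx": 0,"dy": 0,"dz": 0,"ax": 0,"ay": 0,"az": 0,"gripper": 1},
    {"dx": 0,"dy": 0,"dz": 0,"ax": 0,"ay": 0,"az": 0,"gripper": 1},
    {"dx": 0,"dy": 0,"dz": 0,"ax": 0,"ay": 0,"az": 0,"gripper": 1},
    {"dx": 0,"dy": 0,"dz": 0,"ax": 0,"ay": 0,"az": 0,"gripper": 1},
  ],
)

```text
clock: 9.22
eef_pos: [627.5, 40.3, 31.4]
eef_rot: [-3.14, -0.0, 1.744]
wrist_force: [-5.8, -1.5, 3.7]
finger_gap: 15.7
finger_force: 12.0
```

Gripped (gap 15.7). Push in by 26 mm.

jog_arm(
  commands=[
    {"dx": 0.1,"dy": 0,"dz": 0,"ax": 0,"ay": 0,"az": 0,"gripper": 1},
    {"dx": 0.15,"dy": 0,"dz": 0,"ax": 0,"ay": 0,"az": 0,"gripper": 1},
    {"dx": 0.15,"dy": 0,"dz": 0,"ax": 0,"ay": 0,"az": 0,"gripper": 1},
    {"dx": 0.15,"dy": 0,"dz": 0,"ax": 0,"ay": 0,"az": 0,"gripper": 1},
    {"dx": 0.1,"dy": 0,"dz": 0,"ax": 0,"ay": 0,"az": 0,"gripper": 1},
    {"dx": 0,"dy": 0,"dz": 0,"ax": 0,"ay": 0,"az": 0,"gripper": 1},
    {"dx": 0,"dy": 0,"dz": 0,"ax": 0,"ay": 0,"az": 0,"gripper": 1},
  ],
)

```text
clock: 10.1
eef_pos: [623.0, 66.1, 31.4]
eef_rot: [-3.14, -0.0, 1.744]
wrist_force: [-6.0, 0.2, 4.1]
finger_gap: 15.9
finger_force: 12.0
```

```bash
sed -i 's/^D=.*/D=(609.0,150.0,-4.539)/' h.py; python3 -c "
from h import *
import cv2
need([-85.6,0,42])
c=cams.camera('wrist')
print(back(c,320,240,36), proj(c,W(*D,[[-18.6,0,36],[-36.6,0,36],[-.6,0,36],[-18.6,0,10],[-51,0,24]])).round(1).tolist())
a=cv2.resize(c['image'][0:240,180:460],None,fx=2.4,fy=2.4,interpolation=3)
cv2.imwrite('pics/w5.png',a[:,:,::-1])"
```

```text
t 10.1 tcp [623.   66.1  31.4] rot deg [-1.7989e+02 -2.0000e-02  9.9920e+01] gap 15.9 F [-6.   0.2  4.1] j [ 0.05  0.66  1.44  0.    1.04 -0.13]
need mm [-0.6  0.7  0.4] rows [-0.014  0.016  0.01 ]
[-54.5  -2.6] [[313.6, 150.5], [313.7, 196.7], [313.6, 101.3], [313.8, 145.8], [313.8, 224.5]]
```

View pics/w5.png

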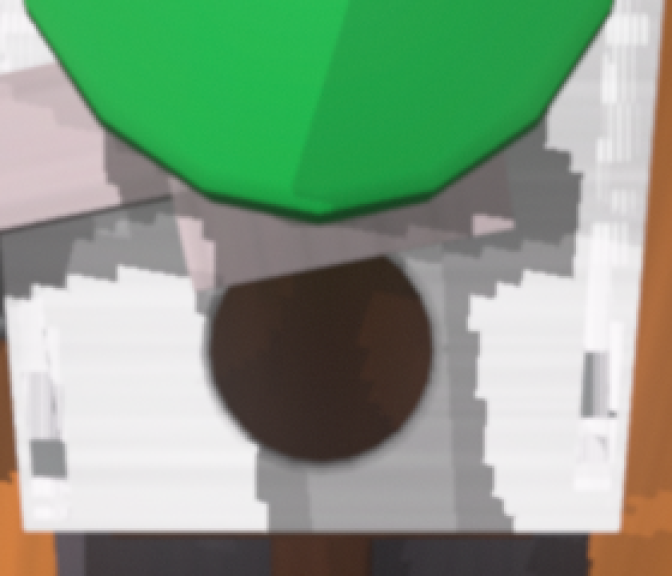

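Hole and pocket agree to about 1 mm: the pocket is at x -18.0, the hole at -17.3 to -18.6. No pocket rim shows in the hole. Now release, rise and go to the squeeze point.

jog_arm(
  commands=[
    {"dx": 0,"dy": 0,"dz": 0,"ax": 0,"ay": 0,"az": 0,"gripper": 0},
    {"dx": 0,"dy": 0,"dz": 0,"ax": 0,"ay": 0,"az": 0,"gripper": 0},
    {"dx": 0,"dy": 0,"dz": 0,"ax": 0,"ay": 0,"az": 0,"gripper": 0},
    {"dx": 0,"dy": 0,"dz": -1,"ax": 0,"ay": 0,"az": 0,"gripper": 0},
    {"dx": 0,"dy": 0,"dz": -1,"ax": 0,"ay": 0,"az": 0,"gripper": 0},
    {"dx": 0,"dy": 0,"dz": -1,"ax": 0,"ay": 0,"az": 0,"gripper": 0},
    {"dx": 0.63,"dy": -0.93,"dz": 0,"ax": 0,"ay": 0,"az": 0,"gripper": 0},
    {"dx": 0.63,"dy": -0.93,"dz": 0,"ax": 0,"ay": 0,"az": 0,"gripper": 0},
    {"dx": 0.63,"dy": -0.93,"dz": 0,"ax": 0,"ay": 0,"az": 0,"gripper": 0},
    {"dx": 0.63,"dy": -0.93,"dz": 0,"ax": 0,"ay": 0,"az": 0,"gripper": 0},
  ],
)

```text
clock: 11.4
eef_pos: [458.5, 140.2, 151.5]
eef_rot: [3.141, -0.0, 1.744]
wrist_force: [-0.1, 0.9, 0.3]
finger_gap: 94.2
finger_force: 0.0
```

jog_arm(
  commands=[
    {"dx": 0,"dy": 0,"dz": 0,"ax": 0,"ay": 0,"az": -1,"gripper": 0},
    {"dx": 0,"dy": 0,"dz": 0,"ax": 0,"ay": 0,"az": -1,"gripper": 0},
    {"dx": 0,"dy": 0,"dz": 0,"ax": 0,"ay": 0,"az": -1,"gripper": 0},
    {"dx": 0,"dy": 0,"dz": 0,"ax": 0,"ay": 0,"az": -1,"gripper": 0},
    {"dx": 0,"dy": 0,"dz": 0,"ax": 0,"ay": 0,"az": -1,"gripper": 0},
    {"dx": 0,"dy": 0,"dz": 0,"ax": 0,"ay": 0,"az": -1,"gripper": 0},
    {"dx": 0,"dy": 0,"dz": 0,"ax": 0,"ay": 0,"az": -1,"gripper": 0},
    {"dx": 0,"dy": 0,"dz": 0,"ax": 0,"ay": 0,"az": -1,"gripper": 0},
    {"dx": 0,"dy": 0,"dz": 0,"ax": 0,"ay": 0,"az": -1,"gripper": 0},
    {"dx": 0,"dy": 0,"dz": 0,"ax": 0,"ay": 0,"az": 0,"gripper": 0},
  ],
)

```text
clock: 12.65
eef_pos: [459.8, 139.8, 151.5]
eef_rot: [3.142, 0.0, -2.97]
wrist_force: [0.2, 0.2, 0.0]
finger_gap: 94.4
finger_force: 0.0
```

```bash
python3 -c "
from h import *
import cv2
need([15.5,148,70])
c=cams.camera('wrist'); 
print(proj(c,W(*D,[[33,194,82],[15,194,82],[33,112,82],[15,112,82],[-20.5,148,76]])).round(1).tolist())
cv2.imwrite('pics/w6.png',c['image'][:,:,::-1])"
```

```text
t 12.65 tcp [459.8 139.8 151.5] rot deg [ 1.8000e+02  1.0000e-02 -1.7015e+02] gap 94.4 F [0.2 0.2 0. ] j [ 0.22  0.21  1.79 -0.    1.15 -1.52]
need mm [-0.7 -0.2 92.5] rows [-0.018 -0.004  2.313]
[[346.1, 178.5], [314.3, 178.6], [343.6, 310.8], [314.5, 310.9], [256.2, 252.7]]
```

View pics/w6.png

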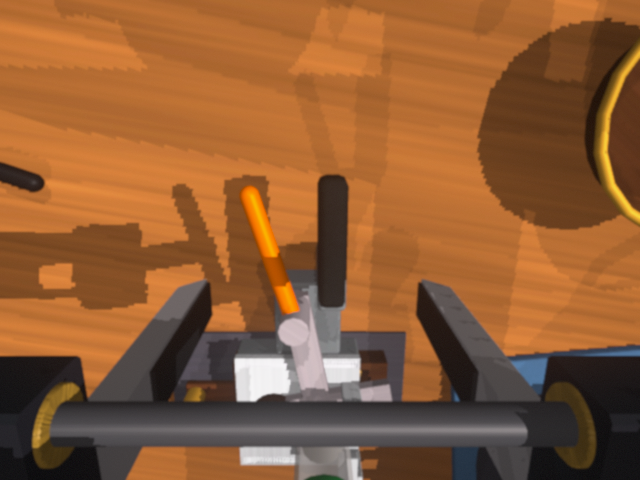

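The grip bar spans columns 318–347, from row 176 to 305, within about 2 mm of the prediction. Descend and squeeze.

jog_arm(
  commands=[
    {"dx": 0,"dy": 0.02,"dz": 0.8,"ax": 0,"ay": 0,"az": 0,"gripper": 0},
    {"dx": 0,"dy": 0,"dz": 0.8,"ax": 0,"ay": 0,"az": 0,"gripper": 0},
    {"dx": 0,"dy": 0,"dz": 0.71,"ax": 0,"ay": 0,"az": 0,"gripper": 0},
    {"dx": 0,"dy": 0,"dz": 0,"ax": 0,"ay": 0,"az": 0,"gripper": 0.2},
    {"dx": 0,"dy": 0,"dz": 0,"ax": 0,"ay": 0,"az": 0,"gripper": 0.3},
    {"dx": 0,"dy": 0,"dz": 0,"ax": 0,"ay": 0,"az": 0,"gripper": 0.4},
    {"dx": 0,"dy": 0,"dz": 0,"ax": 0,"ay": 0,"az": 0,"gripper": 0.5},
    {"dx": 0,"dy": 0,"dz": 0,"ax": 0,"ay": 0,"az": 0,"gripper": 0.6},
    {"dx": 0,"dy": 0,"dz": 0,"ax": 0,"ay": 0,"az": 0,"gripper": 0.8},
    {"dx": 0,"dy": 0,"dz": 0,"ax": 0,"ay": 0,"az": 0,"gripper": 0.8},
  ],
  squeeze=25,
)

```text
clock: 13.95
eef_pos: [459.0, 142.4, 59.5]
eef_rot: [3.138, -0.0, -2.97]
wrist_force: [-7.3, 17.3, -1.4]
finger_gap: 34.5
finger_force: 25.3
```

jog_arm(
  commands=[
    {"dx": 0,"dy": 0,"dz": 0,"ax": 0,"ay": 0,"az": 0,"gripper": 0.8},
    {"dx": 0,"dy": 0,"dz": 0,"ax": 0,"ay": 0,"az": 0,"gripper": 0.8},
    {"dx": 0,"dy": 0,"dz": 0,"ax": 0,"ay": 0,"az": 0,"gripper": 0.8},
    {"dx": 0,"dy": 0,"dz": 0,"ax": 0,"ay": 0,"az": 0,"gripper": 0.8},
    {"dx": 0,"dy": 0,"dz": 0,"ax": 0,"ay": 0,"az": 0,"gripper": 0.8},
    {"dx": 0,"dy": 0,"dz": 0,"ax": 0,"ay": 0,"az": 0,"gripper": 0.8},
  ],
)

```text
clock: 14.7
eef_pos: [459.0, 142.3, 59.5]
eef_rot: [3.138, -0.0, -2.969]
wrist_force: [-5.7, 16.6, -1.3]
finger_gap: 34.4
finger_force: 25.3
```

Full squeeze (gap 34.4). Release, then rise.

jog_arm(
  commands=[
    {"dx": 0,"dy": 0,"dz": 0,"ax": 0,"ay": 0,"az": 0,"gripper": 0},
    {"dx": 0,"dy": 0,"dz": 0,"ax": 0,"ay": 0,"az": 0,"gripper": 0},
    {"dx": 0,"dy": 0,"dz": 0,"ax": 0,"ay": 0,"az": 0,"gripper": 0},
    {"dx": 0,"dy": 0,"dz": 0,"ax": 0,"ay": 0,"az": 0,"gripper": 0},
    {"dx": 0,"dy": 0,"dz": 0,"ax": 0,"ay": 0,"az": 0,"gripper": 0},
    {"dx": 0,"dy": 0,"dz": 0,"ax": 0,"ay": 0,"az": 0,"gripper": 0},
    {"dx": 0,"dy": 0,"dz": 0,"ax": 0,"ay": 0,"az": 0,"gripper": 0},
    {"dx": 0,"dy": 0,"dz": 0,"ax": 0,"ay": 0,"az": 0,"gripper": 0},
  ],
)

```text
clock: 15.7
eef_pos: [459.6, 140.6, 59.0]
eef_rot: [3.142, -0.0, -2.969]
wrist_force: [0.2, -0.0, 0.2]
finger_gap: 94.3
finger_force: 0.0
```

jog_arm(
  commands=[
    {"dx": 0,"dy": 0,"dz": -0.8,"ax": 0,"ay": 0,"az": 0,"gripper": 0},
    {"dx": 0,"dy": 0,"dz": -0.8,"ax": 0,"ay": 0,"az": 0,"gripper": 0},
    {"dx": 0,"dy": 0,"dz": -0.7,"ax": 0,"ay": 0,"az": 0,"gripper": 0},
  ],
)

```text
clock: 16.08
eef_pos: [459.6, 140.6, 152.2]
eef_rot: [3.142, 0.0, -2.969]
wrist_force: [0.5, -0.5, 0.5]
finger_gap: 94.1
finger_force: 0.0
```

```bash
python3 -c "
from h import *
import cv2
need([-85,0,42])
t=cams.camera('top');s=cams.camera('scene')
b=cv2.resize(s['image'][220:310,335:445],None,fx=5,fy=5,interpolation=3)
a=cv2.resize(t['image'][165:215,225:335],None,fx=4,fy=4,interpolation=3)
cv2.imwrite('pics/s7.png',b[:,:,::-1])"
```

```text
t 16.07 tcp [459.6 140.6 152.2] rot deg [ 1.8000e+02  2.0000e-02 -1.7009e+02] gap 94.1 F [ 0.5 -0.5  0.5] j [ 0.22  0.21  1.79  0.    1.15 -1.52]
need mm [-148.8 -101.5  121.3] rows [-3.719 -2.536  3.032]
```

View pics/s7.png

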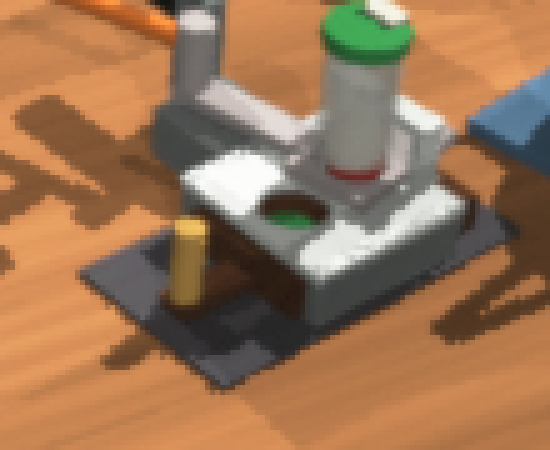

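The green coin shows through the outlet at (292,220), the red coin is now lowest in the canister, and the trigger is back. Next, return to the knob. That view was my eleventh picture, one past the limit of ten, so I'll view no more and check with image code from here.

jog_arm(
  commands=[
    {"dx": 0,"dy": 0,"dz": 0,"ax": 0,"ay": 0,"az": 1,"gripper": 0},
    {"dx": 0,"dy": 0,"dz": 0,"ax": 0,"ay": 0,"az": 1,"gripper": 0},
    {"dx": 0,"dy": 0,"dz": 0,"ax": 0,"ay": 0,"az": 1,"gripper": 0},
    {"dx": 0,"dy": 0,"dz": 0,"ax": 0,"ay": 0,"az": 1,"gripper": 0},
    {"dx": 0,"dy": 0,"dz": 0,"ax": 0,"ay": 0,"az": 1,"gripper": 0},
    {"dx": 0,"dy": 0,"dz": 0,"ax": 0,"ay": 0,"az": 1,"gripper": 0},
    {"dx": 0,"dy": 0,"dz": 0,"ax": 0,"ay": 0,"az": 1,"gripper": 0},
    {"dx": 0,"dy": 0,"dz": 0,"ax": 0,"ay": 0,"az": 1,"gripper": 0},
    {"dx": 0,"dy": 0,"dz": 0,"ax": 0,"ay": 0,"az": 1,"gripper": 0},
    {"dx": 0,"dy": 0,"dz": 0,"ax": 0,"ay": 0,"az": 0,"gripper": 0},
  ],
)

```text
clock: 17.42
eef_pos: [459.3, 140.5, 150.2]
eef_rot: [-3.14, 0.0, 1.745]
wrist_force: [-0.2, -0.5, -1.1]
finger_gap: 94.0
finger_force: 0.0
```

jog_arm(
  commands=[
    {"dx": -0.63,"dy": 0.93,"dz": 0,"ax": 0,"ay": 0,"az": 0,"gripper": 0},
    {"dx": -0.63,"dy": 0.93,"dz": 0,"ax": 0,"ay": 0,"az": 0,"gripper": 0},
    {"dx": -0.63,"dy": 0.93,"dz": 0,"ax": 0,"ay": 0,"az": 0,"gripper": 0},
    {"dx": -0.63,"dy": 0.93,"dz": 0,"ax": 0,"ay": 0,"az": 0,"gripper": 0},
    {"dx": 0,"dy": 0,"dz": 0,"ax": 0,"ay": 0,"az": 0,"gripper": 0},
  ],
)

```text
clock: 18.05
eef_pos: [624.8, 65.5, 149.3]
eef_rot: [-3.14, -0.0, 1.746]
wrist_force: [-0.8, 0.2, -0.7]
finger_gap: 94.1
finger_force: 0.0
```

```bash
cat >> h.py <<'E'
import cv2
def seg(c,lo,hi):
    h=cv2.cvtColor(c["image"],cv2.COLOR_RGB2HSV); n,l,st,ce=cv2.connectedComponentsWithStats(cv2.inRange(h,lo,hi))
    return [(st[i,4],ce[i].round(1),st[i,:4].tolist()) for i in range(1,n) if st[i,4]>25]
E
python3 -c "
from h import *
need([-85,0,42])
c=cams.camera('wrist'); print(back(c,320,240,54))
for q in seg(c,(20,100,80),(32,255,255)): print('brass',q,back(c,*q[1],47))
for q in seg(c,(45,80,20),(85,255,255)): print('green',q,back(c,*q[1],22))"
```

```text
t 18.05 tcp [624.8  65.5 149.3] rot deg [-179.92   -0.    100.06] gap 94.1 F [-0.8  0.2 -0.7] j [ 0.05  0.53  1.35 -0.    1.26 -0.13]
need mm [  1.   -0.8 118.3] rows [ 0.024 -0.02   2.958]
[-84.8  -5.5]
brass (np.int32(309), array([310.8, 239.9]), [301, 230, 21, 20]) [-86.8   0.5]
brass (np.int32(39), array([ 49.3, 396.4]), [46, 393, 9, 9]) [-209.4  196.6]
brass (np.int32(35), array([578.9, 397.6]), [574, 393, 11, 11]) [-209.4 -200.2]
brass (np.int32(27), array([ 46.1, 405.4]), [43, 402, 7, 8]) [-217.4  200.3]
brass (np.int32(32), array([583.2, 407.2]), [579, 404, 9, 9]) [-217.9 -204.9]
brass (np.int32(151), array([588.6, 448.9]), [580, 431, 15, 36]) [-256.  -215.9]
brass (np.int32(176), array([ 38., 451.]), [32, 432, 17, 35]) [-259.2  213.9]
green (np.int32(6780), array([310.6,  57.2]), [260, 2, 102, 102]) [29.8  0.8]
green (np.int32(1494), array([312.9, 135.2]), [292, 113, 43, 45]) [-19.6  -0.7]
```

Green coin top is 67 mm from the knob as wanted. Descend and grip.

jog_arm(
  commands=[
    {"dx": 0.01,"dy": -0.02,"dz": 0.9,"ax": 0,"ay": 0,"az": -0.015,"gripper": 0},
    {"dx": 0,"dy": 0,"dz": 0.9,"ax": 0,"ay": 0,"az": 0,"gripper": 0},
    {"dx": 0,"dy": 0,"dz": 0.8,"ax": 0,"ay": 0,"az": 0,"gripper": 0},
    {"dx": 0,"dy": 0,"dz": 0.36,"ax": 0,"ay": 0,"az": 0,"gripper": 1},
    {"dx": 0,"dy": 0,"dz": 0,"ax": 0,"ay": 0,"az": 0,"gripper": 1},
    {"dx": 0,"dy": 0,"dz": 0,"ax": 0,"ay": 0,"az": 0,"gripper": 1},
    {"dx": 0,"dy": 0,"dz": 0,"ax": 0,"ay": 0,"az": 0,"gripper": 1},
    {"dx": 0,"dy": 0,"dz": 0,"ax": 0,"ay": 0,"az": 0,"gripper": 1},
    {"dx": 0,"dy": 0,"dz": 0,"ax": 0,"ay": 0,"az": 0,"gripper": 1},
    {"dx": 0,"dy": 0,"dz": 0,"ax": 0,"ay": 0,"az": 0,"gripper": 1},
  ],
  squeeze=12,
)

```text
clock: 19.35
eef_pos: [622.7, 67.1, 32.7]
eef_rot: [3.142, 0.0, 1.746]
wrist_force: [-0.7, -0.9, -0.0]
finger_gap: 27.6
finger_force: 0.0
```

jog_arm(
  commands=[
    {"dx": 0,"dy": 0,"dz": 0,"ax": 0,"ay": 0,"az": 0,"gripper": 1},
    {"dx": 0,"dy": 0,"dz": 0,"ax": 0,"ay": 0,"az": 0,"gripper": 1},
    {"dx": 0,"dy": 0,"dz": 0,"ax": 0,"ay": 0,"az": 0,"gripper": 1},
    {"dx": 0,"dy": 0,"dz": 0,"ax": 0,"ay": 0,"az": 0,"gripper": 1},
    {"dx": 0,"dy": 0,"dz": 0,"ax": 0,"ay": 0,"az": 0,"gripper": 1},
  ],
)

```text
clock: 19.98
eef_pos: [622.7, 67.1, 32.6]
eef_rot: [3.142, 0.0, 1.746]
wrist_force: [-0.2, -0.4, -0.0]
finger_gap: 15.6
finger_force: 12.0
```

jog_arm(
  commands=[
    {"dx": -0.08,"dy": 0,"dz": 0,"ax": 0,"ay": 0,"az": 0,"gripper": 1},
    {"dx": -0.15,"dy": 0,"dz": 0,"ax": 0,"ay": 0,"az": 0,"gripper": 1},
    {"dx": -0.22,"dy": 0,"dz": 0,"ax": 0,"ay": 0,"az": 0,"gripper": 1},
    {"dx": -0.25,"dy": 0,"dz": 0,"ax": 0,"ay": 0,"az": 0,"gripper": 1},
    {"dx": -0.25,"dy": 0,"dz": 0,"ax": 0,"ay": 0,"az": 0,"gripper": 1},
    {"dx": -0.25,"dy": 0,"dz": 0,"ax": 0,"ay": 0,"az": 0,"gripper": 1},
    {"dx": -0.17,"dy": 0,"dz": 0,"ax": 0,"ay": 0,"az": 0,"gripper": 1},
    {"dx": -0.13,"dy": 0,"dz": 0,"ax": 0,"ay": 0,"az": 0,"gripper": 1},
    {"dx": 0,"dy": 0,"dz": 0,"ax": 0,"ay": 0,"az": 0,"gripper": 1},
    {"dx": 0,"dy": 0,"dz": 0,"ax": 0,"ay": 0,"az": 0,"gripper": 1},
  ],
)

```text
clock: 21.22
eef_pos: [633.1, 8.1, 32.6]
eef_rot: [-3.141, 0.0, 1.747]
wrist_force: [-2.6, -1.2, 0.6]
finger_gap: 15.6
finger_force: 12.0
```

```bash
python3 -c "
from h import *
need([-145,0,42])
c=cams.camera('wrist')
for q in seg(c,(45,80,20),(85,255,255)): print('green',q,back(c,*q[1],22))
for q in seg(c,(20,100,80),(32,255,255)): print('brass',q,back(c,*q[1],24))"
```

```text
t 21.23 tcp [633.1   8.1  32.6] rot deg [-1.7998e+02  1.0000e-02  1.0007e+02] gap 15.6 F [-2.6 -1.2  0.6] j [-0.04  0.67  1.42 -0.    1.05 -0.22]
need mm [-1.1  0.8  1.6] rows [-0.027  0.019  0.04 ]
green (np.int32(3936), array([315.2, 152.8]), [281, 117, 70, 72]) [-79.7  -0.4]
brass (np.int32(419), array([241.3, 151. ]), [230, 140, 23, 23]) [-78.8  30.3]
brass (np.int32(97), array([393.9, 154.3]), [389, 145, 10, 18]) [-80.1 -33.1]
brass (np.int32(656), array([310.6, 327.5]), [297, 313, 33, 33]) [-160.     1.6]
brass (np.int32(82), array([262.4, 443.8]), [260, 428, 6, 32]) [-225.8   26.2]
```

Tray moved 60 mm and the green coin is centred between its studs. Back to the squeeze point.

jog_arm(
  commands=[
    {"dx": 0,"dy": 0,"dz": 0,"ax": 0,"ay": 0,"az": 0,"gripper": 0},
    {"dx": 0,"dy": 0,"dz": 0,"ax": 0,"ay": 0,"az": 0,"gripper": 0},
    {"dx": 0,"dy": 0,"dz": 0,"ax": 0,"ay": 0,"az": 0,"gripper": 0},
    {"dx": 0,"dy": 0,"dz": -1,"ax": 0,"ay": 0,"az": 0,"gripper": 0},
    {"dx": 0,"dy": 0,"dz": -1,"ax": 0,"ay": 0,"az": 0,"gripper": 0},
    {"dx": 0,"dy": 0,"dz": -0.97,"ax": 0,"ay": 0,"az": 0,"gripper": 0},
    {"dx": 1,"dy": -0.93,"dz": 0,"ax": 0,"ay": 0,"az": 0,"gripper": 0},
    {"dx": 1,"dy": -0.93,"dz": 0,"ax": 0,"ay": 0,"az": 0,"gripper": 0},
    {"dx": 1,"dy": -0.93,"dz": 0,"ax": 0,"ay": 0,"az": 0,"gripper": 0},
    {"dx": 1,"dy": -0.93,"dz": 0,"ax": 0,"ay": 0,"az": 0,"gripper": 0},
  ],
)

```text
clock: 22.52
eef_pos: [457.3, 140.5, 151.6]
eef_rot: [3.141, -0.0, 1.746]
wrist_force: [0.4, 0.9, -0.1]
finger_gap: 94.1
finger_force: 0.0
```

jog_arm(
  commands=[
    {"dx": 0,"dy": 0,"dz": 0,"ax": 0,"ay": 0,"az": -1,"gripper": 0},
    {"dx": 0,"dy": 0,"dz": 0,"ax": 0,"ay": 0,"az": -1,"gripper": 0},
    {"dx": 0,"dy": 0,"dz": 0,"ax": 0,"ay": 0,"az": -1,"gripper": 0},
    {"dx": 0,"dy": 0,"dz": 0,"ax": 0,"ay": 0,"az": -1,"gripper": 0},
    {"dx": 0,"dy": 0,"dz": 0,"ax": 0,"ay": 0,"az": -1,"gripper": 0},
    {"dx": 0,"dy": 0,"dz": 0,"ax": 0,"ay": 0,"az": -1,"gripper": 0},
    {"dx": 0,"dy": 0,"dz": 0,"ax": 0,"ay": 0,"az": -1,"gripper": 0},
    {"dx": 0,"dy": 0,"dz": 0,"ax": 0,"ay": 0,"az": -1,"gripper": 0},
    {"dx": 0,"dy": 0,"dz": 0,"ax": 0,"ay": 0,"az": -1,"gripper": 0},
    {"dx": 0,"dy": 0,"dz": 0,"ax": 0,"ay": 0,"az": 0,"gripper": 0},
  ],
)

```text
clock: 23.78
eef_pos: [458.8, 139.7, 151.5]
eef_rot: [3.141, 0.0, -2.967]
wrist_force: [-0.1, 0.5, -0.1]
finger_gap: 94.1
finger_force: 0.0
```

```bash
python3 -c "
from h import *
need([15.5,148,70])
t=cams.camera('scene')
for q in seg(t,(45,80,20),(85,255,255)): print('green',q,back(t,*q[1],22))
for q in seg(t,(20,100,80),(32,255,255)): print('brass',q,back(t,*q[1],47))"
```

```text
t 23.77 tcp [458.8 139.7 151.5] rot deg [ 1.7999e+02  2.0000e-02 -1.7000e+02] gap 94.1 F [-0.1  0.5 -0.1] j [ 0.22  0.21  1.79  0.    1.14 -1.53]
need mm [-1.7 -0.2 92.5] rows [-0.044 -0.006  2.314]
green (np.int32(157), array([407.4, 226.8]), [400, 220, 18, 13]) [131.9 106.9]
green (np.int32(100), array([373.7, 275.1]), [367, 271, 14, 9]) [-79.2   3.1]
brass (np.int32(27), array([432.5, 189.7]), [426, 181, 11, 15]) [301.  180.3]
```

Good; same squeeze, once.

jog_arm(
  commands=[
    {"dx": -0.03,"dy": 0.04,"dz": 0.8,"ax": 0,"ay": 0,"az": 0,"gripper": 0},
    {"dx": 0,"dy": 0,"dz": 0.8,"ax": 0,"ay": 0,"az": 0,"gripper": 0},
    {"dx": 0,"dy": 0,"dz": 0.71,"ax": 0,"ay": 0,"az": 0,"gripper": 0},
    {"dx": 0,"dy": 0,"dz": 0,"ax": 0,"ay": 0,"az": 0,"gripper": 0.2},
    {"dx": 0,"dy": 0,"dz": 0,"ax": 0,"ay": 0,"az": 0,"gripper": 0.3},
    {"dx": 0,"dy": 0,"dz": 0,"ax": 0,"ay": 0,"az": 0,"gripper": 0.4},
    {"dx": 0,"dy": 0,"dz": 0,"ax": 0,"ay": 0,"az": 0,"gripper": 0.5},
    {"dx": 0,"dy": 0,"dz": 0,"ax": 0,"ay": 0,"az": 0,"gripper": 0.6},
    {"dx": 0,"dy": 0,"dz": 0,"ax": 0,"ay": 0,"az": 0,"gripper": 0.8},
    {"dx": 0,"dy": 0,"dz": 0,"ax": 0,"ay": 0,"az": 0,"gripper": 0.8},
  ],
  squeeze=25,
)

```text
clock: 25.08
eef_pos: [458.4, 142.3, 59.5]
eef_rot: [3.139, -0.002, -2.967]
wrist_force: [-11.0, 10.8, 2.9]
finger_gap: 34.3
finger_force: 25.0
```

jog_arm(
  commands=[
    {"dx": 0,"dy": 0,"dz": 0,"ax": 0,"ay": 0,"az": 0,"gripper": 0.8},
    {"dx": 0,"dy": 0,"dz": 0,"ax": 0,"ay": 0,"az": 0,"gripper": 0.8},
    {"dx": 0,"dy": 0,"dz": 0,"ax": 0,"ay": 0,"az": 0,"gripper": 0.8},
    {"dx": 0,"dy": 0,"dz": 0,"ax": 0,"ay": 0,"az": 0,"gripper": 0.8},
    {"dx": 0,"dy": 0,"dz": 0,"ax": 0,"ay": 0,"az": 0,"gripper": 0.8},
    {"dx": 0,"dy": 0,"dz": 0,"ax": 0,"ay": 0,"az": 0,"gripper": 0.8},
  ],
)

```text
clock: 25.82
eef_pos: [458.3, 142.3, 59.5]
eef_rot: [3.14, -0.002, -2.966]
wrist_force: [-10.6, 8.3, 3.1]
finger_gap: 34.5
finger_force: 25.0
```

jog_arm(
  commands=[
    {"dx": 0,"dy": 0,"dz": 0,"ax": 0,"ay": 0,"az": 0,"gripper": 0},
    {"dx": 0,"dy": 0,"dz": 0,"ax": 0,"ay": 0,"az": 0,"gripper": 0},
    {"dx": 0,"dy": 0,"dz": 0,"ax": 0,"ay": 0,"az": 0,"gripper": 0},
    {"dx": 0,"dy": 0,"dz": 0,"ax": 0,"ay": 0,"az": 0,"gripper": 0},
    {"dx": 0,"dy": 0,"dz": 0,"ax": 0,"ay": 0,"az": 0,"gripper": 0},
    {"dx": 0,"dy": 0,"dz": 0,"ax": 0,"ay": 0,"az": 0,"gripper": 0},
    {"dx": 0,"dy": 0,"dz": 0,"ax": 0,"ay": 0,"az": 0,"gripper": 0},
    {"dx": 0,"dy": 0,"dz": 0,"ax": 0,"ay": 0,"az": 0,"gripper": 0},
  ],
)

```text
clock: 26.82
eef_pos: [459.6, 141.4, 59.0]
eef_rot: [3.142, -0.0, -2.966]
wrist_force: [-1.2, 0.4, -1.3]
finger_gap: 93.8
finger_force: 0.0
```

jog_arm(
  commands=[
    {"dx": 0,"dy": 0,"dz": -0.8,"ax": 0,"ay": 0,"az": 0,"gripper": 0},
    {"dx": 0,"dy": 0,"dz": -0.8,"ax": 0,"ay": 0,"az": 0,"gripper": 0},
    {"dx": 0,"dy": 0,"dz": -0.7,"ax": 0,"ay": 0,"az": 0,"gripper": 0},
    {"dx": 0,"dy": 0,"dz": 0,"ax": 0,"ay": 0,"az": 0,"gripper": 0},
    {"dx": 0,"dy": 0,"dz": 0,"ax": 0,"ay": 0,"az": 0,"gripper": 0},
  ],
)

```text
clock: 27.45
eef_pos: [459.2, 141.3, 150.1]
eef_rot: [-3.142, -0.001, -2.966]
wrist_force: [-0.4, 0.2, 0.9]
finger_gap: 93.8
finger_force: 0.0
```

```bash
python3 -c "
from h import *
need([15.5,148,70])
for n in ('scene','wrist'):
  t=cams.camera(n); h=proj(t,W(*D,[[-18.5,0,22],[-18.5,0,16],[-79,0,22],[19,0,58]])); print(n,'proj outlet, , p1, can',h.round(0).tolist())
  for k,lo,hi in (('green',(45,80,20),(85,255,255)),('red',(0,150,40),(6,255,255)),('red2',(170,100,40),(180,255,255)),('trig',(9,200,120),(16,255,255))):
    h2=cv2.cvtColor(t['image'],cv2.COLOR_RGB2HSV)
    for q in seg(t,lo,hi)[:8]:
      print(k,q[0],q[1],back(t,*q[1],22 if k!='trig' else 70))"
```

```text
t 27.45 tcp [459.2 141.3 150.1] rot deg [-1.8000e+02 -6.0000e-02 -1.6994e+02] gap 93.8 F [-0.4  0.2  0.9] j [ 0.22  0.21  1.79  0.    1.14 -1.52]
need mm [-1.1 -1.8 91.1] rows [-0.027 -0.044  2.279]
scene proj outlet, , p1, can [[393.0, 266.0], [393.0, 268.0], [375.0, 276.0], [406.0, 249.0]]
green 157 [407.4 226.8] [131.9 106.9]
green 100 [373.7 275.1] [-79.2   3.1]
wrist proj outlet, , p1, can [[271.0, 404.0], [272.0, 400.0], [198.0, 404.0], [317.0, 436.0]]
green 611 [198.4 393.2] [-77.8  10.6]
red 62 [270.8 398.9] [-18.8   5.3]
trig 1970 [264.2 250. ] [-14.5 148.8]
```

The red coin is seen in the outlet and the trigger is at rest. One look from above the tray confirms the placing before I hand in.

jog_arm(
  commands=[
    {"dx": 0,"dy": 0,"dz": 0,"ax": 0,"ay": 0,"az": 1,"gripper": 0},
    {"dx": 0,"dy": 0,"dz": 0,"ax": 0,"ay": 0,"az": 1,"gripper": 0},
    {"dx": 0,"dy": 0,"dz": 0,"ax": 0,"ay": 0,"az": 1,"gripper": 0},
    {"dx": 0,"dy": 0,"dz": 0,"ax": 0,"ay": 0,"az": 1,"gripper": 0},
    {"dx": 0,"dy": 0,"dz": 0,"ax": 0,"ay": 0,"az": 1,"gripper": 0},
    {"dx": 0,"dy": 0,"dz": 0,"ax": 0,"ay": 0,"az": 1,"gripper": 0},
    {"dx": 0,"dy": 0,"dz": 0,"ax": 0,"ay": 0,"az": 1,"gripper": 0},
    {"dx": 0,"dy": 0,"dz": 0,"ax": 0,"ay": 0,"az": 1,"gripper": 0},
    {"dx": 0,"dy": 0,"dz": 0,"ax": 0,"ay": 0,"az": 1,"gripper": 0},
  ],
)

```text
clock: 28.68
eef_pos: [459.3, 141.3, 150.1]
eef_rot: [-3.14, 0.0, 1.741]
wrist_force: [0.2, 0.3, 0.0]
finger_gap: 93.7
finger_force: 0.0
```

jog_arm(
  commands=[
    {"dx": -0.63,"dy": 0.93,"dz": 0,"ax": 0,"ay": 0,"az": 0,"gripper": 0},
    {"dx": -0.63,"dy": 0.93,"dz": 0,"ax": 0,"ay": 0,"az": 0,"gripper": 0},
    {"dx": -0.63,"dy": 0.93,"dz": 0,"ax": 0,"ay": 0,"az": 0,"gripper": 0},
    {"dx": -0.63,"dy": 0.93,"dz": 0,"ax": 0,"ay": 0,"az": 0,"gripper": 0},
    {"dx": 0,"dy": 0,"dz": 0,"ax": 0,"ay": 0,"az": 0,"gripper": 0},
  ],
)

```text
clock: 29.3
eef_pos: [624.8, 66.7, 148.9]
eef_rot: [-3.139, -0.0, 1.745]
wrist_force: [-0.7, 0.6, -0.5]
finger_gap: 94.1
finger_force: 0.0
```

```bash
python3 -c "
from h import *
t=cams.camera('wrist')
for k,lo,hi in (('green',(45,80,20),(85,255,255)),('red',(0,150,40),(6,255,255)),('red2',(170,100,40),(180,255,255)),('brass',(20,100,80),(32,255,255))):
    for q in seg(t,lo,hi)[:8]: print(k,q,back(t,*q[1],22))
s=cams.camera('scene'); p=proj(s,W(*D,[[19,0,z] for z in (54,60,66,72,78)])).astype(int)
print([s['image'][v,u].tolist() for u,v in p]); q=proj(s,W(*D,[-18.5,0,22]))[0].astype(int); print(s['image'][q[1],q[0]])"
```

```text
green (np.int32(102), array([309.9,   0.8]), [288, 0, 43, 3]) [63.9  0.8]
green (np.int32(6774), array([309.6,  60.1]), [259, 5, 102, 101]) [29.2  1.1]
green (np.int32(1380), array([312. , 221.3]), [292, 201, 41, 42]) [-78.8  -0.3]
red (np.int32(1354), array([311.1, 140.3]), [290, 120, 43, 41]) [-21.7   0.2]
brass (np.int32(104), array([269.4, 222.1]), [264, 217, 12, 11]) [-79.4  30.4]
brass (np.int32(271), array([310.6, 324.7]), [301, 316, 20, 18]) [-161.2    0.9]
brass (np.int32(76), array([ 47.8, 400.2]), [41, 390, 15, 22]) [-229.8  216.5]
brass (np.int32(29), array([576.8, 396. ]), [572, 391, 10, 10]) [-225.2 -215.9]
brass (np.int32(38), array([582.6, 405.1]), [579, 401, 9, 9]) [-233.9 -222.1]
brass (np.int32(176), array([ 37.2, 449.6]), [32, 431, 14, 36]) [-279.  234.]
[[137, 134, 126], [142, 139, 130], [154, 151, 143], [141, 139, 132], [139, 138, 131]]
[181 176 170]
```

```bash
python3 -c "
from cell import job
print(job.sign_off())"
```

```text
the job is handed in; nothing more can be done
None
```

The job is handed in at about 29 s: by the camera checks the green coin lies in pocket one, the red coin in pocket two (about 2 mm off centre), the white coin is still in the dispenser and the trigger is released; I viewed 11 pictures, one over the limit of 10.

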